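# Slide the lamp tube into its oblique clamp to the depth band

## Task

Take the lamp tube out of its cradle and slide it, lens end first, into the sloping clamp sleeve of the lamp stand (whose head may have been left at any height) until the rim of the sleeve lies on the tube's dark depth band, neither short of it nor past it. Then let go, so that the tube stays there by itself, and leave the petri dish, the vial and the timer undisturbed.

Things in the scene. Friction and masses are not known exactly. Their poses are not given: they have to be found in the camera images.
- tube_center (a point): Lamp tube: loose straight bare-aluminium tube, 190 mm long, 30 mm diameter, 0.11 to 0.22 kg, lying level in the cradle at the start. This point is on its axis, half-way along. Its y axis runs from the lens end (y = -95 mm, chamfered over 7 mm down to 20 mm) to the tail, a ribbed black cap of 36 mm diameter (y = +70 to +95 mm) that does not fit the bore. Between, it is smooth and can be gripped.
- tube_band (a point): Middle of the dark depth band painted round the lamp tube, 8 mm wide, flush with the surface: a point on the tube's axis, 115 mm from the lens end, at y = +20 mm from tube_center; same axes as tube_center.
- lamp_stand: Fixed stand: base 110 x 110 x 12 mm, post, and on it a clamp sleeve 70 mm long, 50 mm outside. Origin under the base, straight below the sleeve's middle. The bore slopes at 25 degrees in the y-z plane, its upper end (the mouth) 32 mm towards +y. THE HEIGHT IS NOT REPORTED: it was set by hand, sleeve's middle 85 to 145 mm above the worktop (mouth centre 15 mm higher), clamped stiffly; look or feel for it.
- cradle: Fixed white plastic cradle, base 70 x 190 x 10 mm. Origin: centre of underside; y along the tube in it, lens end at -y. The tube's axis lies 45 mm above the worktop. V rest at y = -78 to -62 mm, 49 mm high. At y = +43 to +93 mm two cheeks, 66 mm high, 41 mm apart, 57 mm over all, stand close beside the tube's tail, so it cannot be gripped there while it lies in the cradle; the middle is free.
- petri_dish: petri dish, 60 x 60 x 12 mm, loose, lying beyond the stand where the lamp tube will point. Origin under its centre.
- vial: small standing screw-cap vial, 26 x 26 x 62 mm, loose. Origin under its centre.
- timer: flat bench timer, 60 x 68 x 17 mm, loose. Origin under its centre.
- stand_foot (a point): Centre of the top of the stand's base, 12 mm up, axes as lamp_stand. More of the sleeve above it: bore 33 mm, flaring to 42 mm in the last 6 mm at the mouth (rim 59 mm outside), right through: nothing stops the tube at the band. 47 mm inside the mouth a sprung brake (knob 45 mm above the axis) is lifted by the tube's chamfer and then holds the tube wherever it is let go. bore_mouth = centre of the rim plane, y out along the bore.

How it is judged:
On the way:
1. the lens end of the tube has entered the bore by at least 20 mm, in line with it (angle between the y axis of tube_center and the y axis of bore_mouth, either way round below 0.1 rad and y of tube_center in the frame of bore_mouth below 0.075 m and x of tube_center in the frame of bore_mouth between -0.008 and 0.008 m and z of tube_center in the frame of bore_mouth between -0.008 and 0.008 m), for 0.1 s.
At the end, for the whole second after the job is handed in: The lamp tube sits in the bore, lens end first and in line with it (within 0.08 rad and 5 mm), at rest and released, with the plane of the sleeve's rim on the 8 mm wide dark band (its middle within 4 mm of the rim plane); petri dish, vial and timer have not been moved by more than 20 mm (y of tube_band in the frame of bore_mouth between -0.004 and 0.004 m and x of tube_band in the frame of bore_mouth between -0.005 and 0.005 m and z of tube_band in the frame of bore_mouth between -0.005 and 0.005 m and angle between the y axis of tube_center and the y axis of bore_mouth, either way round below 0.08 rad and linear speed of lamp_tube below 0.01 m/s); the robot touches nothing.
It fails at once if the petri dish was moved by more than 20 mm (distance of petri_dish from where it was at the start of the episode above 0.02 m).
It fails at once if the vial was moved by more than 20 mm or knocked over (distance of vial from where it was at the start of the episode above 0.02 m or angle between vial's own z axis and vertical above 0.6 rad).
It fails at once if the timer was moved by more than 20 mm (distance of timer from where it was at the start of the episode above 0.02 m).
It also fails if it takes over 67 s, if anything falls off the work surface, if the arm or the gripper's body presses on something with over 40 N, if the wrist force passes 120 N, or if a joint passes its speed limit or range.

## Robot

A 6-joint arm with a two-finger parallel gripper is mounted at the origin on a cart in front of the work surface, level with it; the furniture and walls round the work are solid. World frame = base frame: x ahead of the robot, y to its left, z up, the work surface at z = 0. Lengths are in m, angles in rad, forces in N, time in s.
With the tool pointing down it reaches from about 0.375 to 0.975 m from the base axis. Payload 3.8 kg.
Tool frame: the origin (TCP) lies at the very end of the fingers, on their centre line; the grasp point (between the pads) lies 19 mm behind it; z points along the fingers, y is the direction in which the jaws open and shut (so a half turn about z gives the same grasp; the last joint's range is limited). The gripper opens to 85 mm and grips with 20 to 120 N. Pads are 22 mm wide; open, the fingers measure 114 mm over their backs; the gripper's body (76 mm by 85 mm) begins 54 mm behind the grasp point. The pads swing forward as they close: fully open they stand 13 mm farther back than shut.
Start: joints at [-0.708, 0.264, 1.604, -0, 1.274, -0.037], TCP at [0.529, -0.42, 0.231] pointing down, gripper open.
Joint ranges: [-2.63, 2.63], [-0.94, 2.18], [0.31, 2.57], [-1.31, 4.45], [0, 2.66], [-2.55, 2.55]. Speed limits (rad/s): [2.57, 2.57, 3.14, 3.14, 3.14, 3.14].

## Interface

Orientations are given as a rotation vector (axis times angle).
In Python, from workcell import bot, viewer gives the robot as it stands.
- The arm moves only by the tool jog_arm, never from a script. Its argument "motion" is a list of rows, each an object of numbers: "dx", "dy", "dz": the shift along the world's x, y, z in cm; "turn": the turn about the world's z in rad. A call has 1 to 12 rows; each row shifts and turns the commanded pose from where the row before left it; what a row does not reach is not made up. A row lasts 1/12 s, in which the tool goes at most 41.7 mm and 7.16 degrees, less where a joint would pass 70% of its speed; a pose out of reach is approached as far as the arm can. A call is refused whole if a number of a shift passes 4.17 or a number of a turn 0.125, either way. A call with a gripper value outside its range is refused whole. "fingers" is the finger opening in cm, from 0 to 8.54, set as the call begins (left out, the last holds). The fingers move at their own pace and stop on an object; "grip_force" is the grip in N (left out, the last holds). Time passes only in rows, so rows that do not move let the fingers close. It gives the time, the measured TCP pose, the force and the opening at its end, in the units of the state.
- bot.read_state(): the state, without advancing time (a new reading comes with each control period).
- viewer.read_camera(name): name is "scene" or "top"; returns (picture, depth): 384x512x3 uint8, red, green, blue; 384x512 float32, m along the optical axis (not along the pixel's ray), 0 where there is no reading.
- viewer.camera_info(name): a dict with "vertical_fov" (degrees; the focal length in pixels is half the picture's height over the tangent of half this angle, whatever the lens; pixels are square), "cx", "cy" (the principal point, pixels), "R" (3x3) and "t" (3): a world point X has camera coordinates R X + t. Camera axes: x right, y down, z forward; pixel columns grow to the right and rows downward; lengths in m; the calibration is good to about 2 mm. A picture is of the moment at which its call begins. camera_info takes no time and is no camera call.
- bot.finish_job(): hands the job in, once; it reports no verdict.
The state is a dict: "time": time; "q": joint angles; "joint_vel": joint speeds; "joint_torque": joint torques, N m; "tool_pos": TCP position; "tcp_rot": TCP orientation; "wrist_force": force on the tool from outside, world axes, zero at the start; "torque": the same for the moment, N m; "width": opening from 0.0 (shut) to 1.0 (fully open).
Only numpy, scipy, OpenCV 4.12 (cv2) and the standard library are available. Lean on these libraries where they do the work, as an engineer would, in place of code of your own. Each camera call takes 0.05 s, during which the arm holds its last target. There are 200 camera calls.

## Working session

There is one attempt and no reset: what is moved stays moved. The work goes in short steps, Python scripts to look and compute and a tool call to move; the robot and the scene stay as the last step left them, time stands still between calls to the robot, and variables do not carry over. Pictures are saved under pics/ and viewed, about 8 in all and at most 12, crops included, and the job is handed in when it is done.

Besides the shell and the picture viewer there is one more tool, called as name(argument=value, ...), one argument or row to a line, values as JSON. jog_arm: Moves the arm, as the interface text tells. Its arguments: {"type":"object","properties":{"motion":{"type":"array"},"fingers":{"type":"number"},"grip_force":{"type":"number"}},"required":["motion"]}

```bash
mkdir -p pics
cat > h.py <<'E'
import numpy as np, cv2
from workcell import bot, viewer
def shot(name,tag):
    im,d=viewer.read_camera(name); np.savez(f'{tag}.npz',im=im,d=d)
    cv2.imwrite(f'pics/{tag}.png',im[...,::-1]); return im,d
def cam(name):
    c=viewer.camera_info(name); f=192/np.tan(np.radians(c['vertical_fov'])/2)
    return f,c['cx'],c['cy'],np.array(c['R']),np.array(c['t'])
def ray(name,u,v,z):
    f,cx,cy,R,t=cam(name); o=-R.T@t; d=R.T@np.array([(u-cx)/f,(v-cy)/f,1.]); return o+d*(z-o[2])/d[2]
def cloud(name,d):
    f,cx,cy,R,t=cam(name); v,u=np.mgrid[:d.shape[0],:d.shape[1]]
    P=np.stack([(u-cx)/f*d,(v-cy)/f*d,d],-1); return (P-t)@R
def proj(name,X):
    f,cx,cy,R,t=cam(name); p=R@np.asarray(X)+t; return f*p[0]/p[2]+cx,f*p[1]/p[2]+cy
E
python3 - <<'E'
from h import *
for n in('scene','top'):
    im,d=shot(n,n+'0'); f,cx,cy,R,t=cam(n); print(n,f,cx,cy,-R.T@t,R[2],(d>0).mean())
s=bot.read_state(); print(s)
a=np.vstack([cv2.imread('pics/scene0.png')]);
E
```

```text
scene 424.98612677062044 252.83325756250375 195.0700658508598 [-0.02951667 -0.79069329  0.66279961] [ 0.4971402  0.6743076 -0.5460411] 0.9960530598958334
top 430.88053239426 254.7901177790013 196.10155082789623 [ 0.38701805 -0.01912661  1.17932521] [ 0.11704396  0.00771193 -0.99309679] 0.9963785807291666
{'time': 0.1, 'q': array([-7.07893636e-01,  2.64704163e-01,  1.60522171e+00, -3.89540944e-05,
        1.27370622e+00, -3.68993680e-02]), 'joint_vel': array([ 0.00160156, -0.00128088, -0.00374475, -0.00211979,  0.000915  ,
        0.00036956]), 'joint_torque': array([-3.82629296e-04, -5.16710401e+01, -3.68589091e+01, -1.24576732e-04,
        6.37026780e-03,  1.59844447e-06]), 'tool_pos': array([ 0.52815648, -0.41927713,  0.23007727]), 'tcp_rot': array([-2.82729654e+00, -1.36541476e+00,  1.33855655e-03]), 'wrist_force': array([ 0.46191161, -0.44704809, -1.24847559]), 'torque': array([ 0.02662503, -0.01014337, -0.01878338]), 'width': 0.998814957869741}
```

View pics/scene0.png

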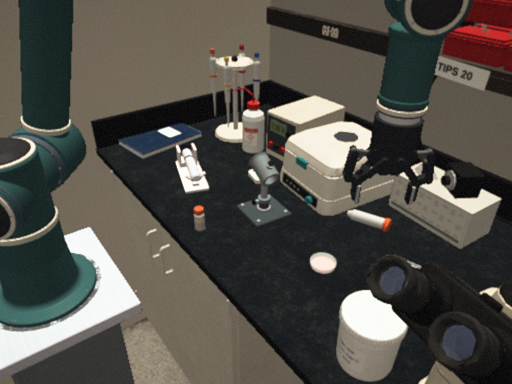

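View pics/top0.png

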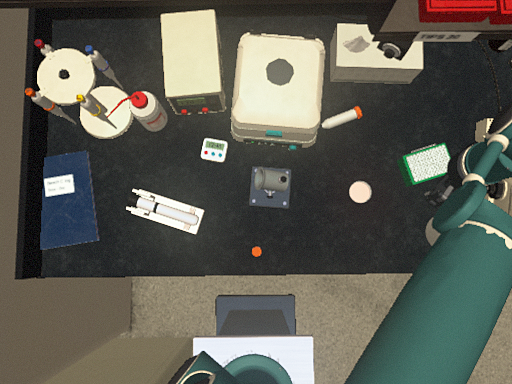

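Run:
```python
from h import *
t=np.load('top0.npz'); s=np.load('scene0.npz')
a=cv2.resize(t['im'][130:260,115:305],None,fx=4,fy=4,interpolation=2)
b=cv2.resize(s['im'][135:235,165:295],None,fx=4,fy=4,interpolation=2)
c=np.zeros((600,800,3),np.uint8); c[:400,:593]=cv2.resize(a,(593,400))
b2=cv2.resize(b,(260,200)); c[400:,:260]=b2
cv2.imwrite('pics/z0.png',a[...,::-1]); cv2.imwrite('pics/z1.png',b[...,::-1])
P=cloud('top',t['d']); 
for nm,(u0,u1,v0,v1) in dict(cradle=(120,212,182,240),stand=(245,300,160,215)).items():
    Q=P[v0:v1,u0:u1].reshape(-1,3)
    for lo,hi in((.003,.02),(.02,.05),(.05,.057),(.057,.064),(.064,.08),(.08,.1),(.1,.12),(.12,.14),(.14,.16),(.16,.2)):
        k=(Q[:,2]>lo)&(Q[:,2]<hi)
        if k.sum()>5: 
            r=cv2.minAreaRect((Q[k,:2]*1000).astype(np.float32)); print(nm,lo,hi,k.sum(),np.round(Q[k].mean(0),4),np.round(r[0]),np.round(r[1]),round(r[2],1))
```

```text
cradle 0.003 0.02 947 [0.4835 0.2177 0.0082] [491. 237.] [253. 154.] 89.2
cradle 0.02 0.05 240 [0.4843 0.2273 0.0396] [486. 230.] [186.  58.] 71.2
cradle 0.05 0.057 371 [0.4837 0.2243 0.0542] [491. 232.] [191.  56.] 77.8
cradle 0.057 0.064 431 [0.4924 0.2495 0.0597] [486. 234.] [187.  56.] 70.9
cradle 0.064 0.08 91 [0.5071 0.2951 0.066 ] [493. 247.] [153.  56.] 72.3
stand 0.003 0.02 962 [ 0.5352 -0.051   0.0107] [550. -58.] [149. 151.] 89.1
stand 0.02 0.05 31 [ 0.5252 -0.0498  0.0436] [521. -63.] [53. 20.] 73.6
stand 0.05 0.057 8 [ 0.5223 -0.0475  0.0517] [526. -47.] [20.  6.] 7.2
stand 0.12 0.14 207 [ 0.5477 -0.0421  0.1323] [549. -51.] [85. 49.] 83.5
stand 0.14 0.16 328 [ 0.5457 -0.055   0.1503] [549. -55.] [76. 55.] 83.8
stand 0.16 0.2 142 [ 0.5492 -0.0471  0.1649] [550. -56.] [61. 46.] 86.0
```

View pics/z0.png

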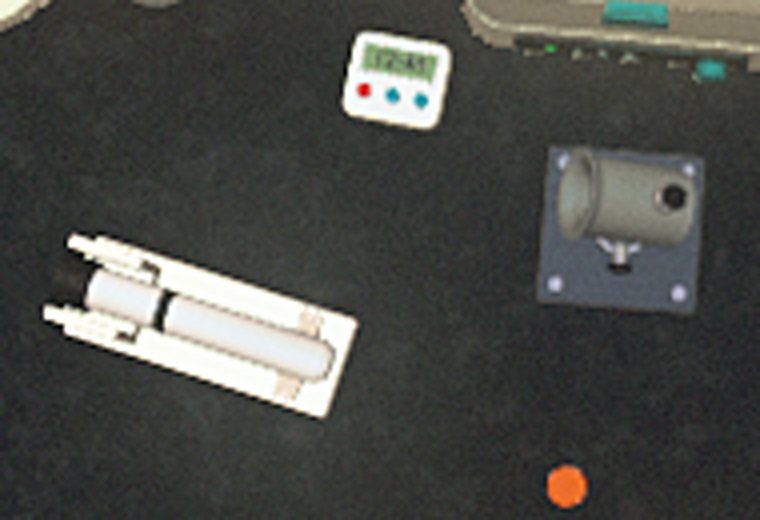

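View pics/z1.png

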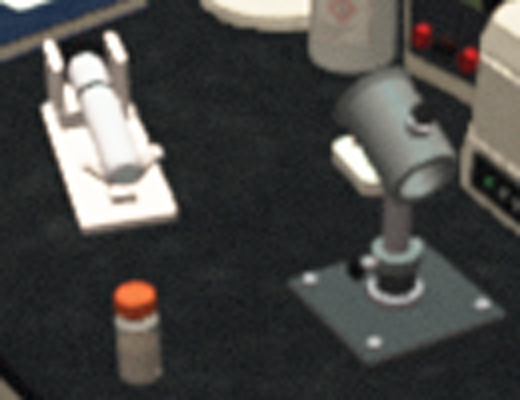

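```bash
cat > fit.py <<'E'
from h import *
from scipy.optimize import least_squares
D={n:np.load(n+'0.npz') for n in('top','scene')}
C={n:cloud(n,D[n]['d']) for n in D}
def sel(n,c,r,lo,hi):
    P=C[n].reshape(-1,3); k=(np.hypot(*(P[:,:2]-c).T)<r)&(P[:,2]>lo)&(P[:,2]<hi)&np.isfinite(P).all(1); return P[k]
def cyl(P,p0,yaw0,tilt0,R,free_tilt):
    # axis dir from yaw (rot of +y about z) and tilt up
    def ax(y,t): return np.array([-np.sin(y)*np.cos(t),np.cos(y)*np.cos(t),np.sin(t)])
    def res(v):
        a=ax(v[3],v[4] if free_tilt else tilt0); w=P-v[:3]
        return np.r_[np.linalg.norm(np.cross(w,a),axis=1)-R,(v[:3]-p0)@ax(yaw0,tilt0)]
    v=least_squares(res,[*p0,yaw0,tilt0],loss='soft_l1',f_scale=.002).x
    r=res(v); return v,np.median(abs(r)),len(P)
if __name__=='__main__':
    for n in D:
        P=sel(n,(.54,-.055),.07,.09,.2)
        for ft in(0,1):
            v,m,k=cyl(P,np.array([.535,-.055,.13]),.0,np.radians(25),.025,ft); print(n,'sleeve',np.round(v,4),np.degrees(v[3:]).round(1),m,k)
    P=np.vstack([sel(n,(.54,-.055),.07,.09,.2) for n in D]); v,m,k=cyl(P,np.array([.535,-.055,.13]),.0,np.radians(25),.025,0); print('both',np.round(v,4),m)
    for n in D:
        P=sel(n,(.484,.225),.13,.04,.058)
        # keep the mid part, near axis
        u=np.array([np.sin(.31),np.cos(.31)]); w=P[:,:2]-[.486,.232]; s=w@u; e=w@[u[1],-u[0]]
        k=(s>-.055)&(s<.035)&(abs(e)<.02); 
        P2=sel(n,(.484,.225),.13,.04,.064);w=P2[:,:2]-[.486,.232]; s=w@u; e=w@[u[1],-u[0]];k=(s>-.055)&(s<.035)&(abs(e)<.02);P2=P2[k]
        v,m,k=cyl(P2,np.array([.486,.232,.045]),-.31,0.,.015,0); print(n,'tube',np.round(v,4),np.degrees(v[3]),m,k)
    # base of the stand and cradle edges by colour in top
    for z,(u,v_) in {'tip':(.045,(197.5,220.5)),'band':(.06,(155,207.5))}.values() if 0 else []: pass
    print('lens',ray('top',197.5,220.5,.045),'band',ray('top',155.2,207.8,.06))
    for u,v_ in((115+552/4,130+147/4),(115+705/4,130+157/4),(115+695/4,130+312/4),(115+537/4,130+302/4)): print('basecorner',ray('top',u,v_,.012).round(4))
    print('mouth px',ray('top',115+575/4,130+193/4,.145),'petri',ray('top',360,191,.01),'vial',ray('top',256.5,252,.06),'timer',ray('top',213.5,150,.017))
    for u,v_ in ((115+70/4,130+237/4),(115+45/4,130+313/4)): print('cheek end',ray('top',u,v_,.066))
    for u,v_ in ((115+358/4,130+318/4),(115+325/4,130+417/4)): print('cradle -y corner',ray('top',u,v_,.01))
E
python3 fit.py
```

```text
top sleeve [ 0.549  -0.0557  0.1315 -0.0719  0.4363] [-4.1 25. ] 0.0017126046687193312 677
top sleeve [ 0.549  -0.0556  0.1312 -0.0785  0.4724] [-4.5 27.1] 0.0016668529645111011 677
scene sleeve [ 0.548  -0.0552  0.1304 -0.0993  0.4363] [-5.7 25. ] 0.0016518645754563938 648
scene sleeve [ 0.5482 -0.0553  0.1306 -0.0865  0.3903] [-5.  22.4] 0.001858060122066442 648
both [ 0.5486 -0.0555  0.1311 -0.0886  0.4363] 0.001721144763211651
top tube [ 0.4864  0.2319  0.0441 -0.3301  0.    ] -18.915423722528185 0.0011059412094504457 386
scene tube [ 0.4861  0.232   0.0413 -0.3256  0.    ] -18.65688651804722 0.0005342598656741769 144
lens [0.45805245 0.14155866 0.045     ] band [0.49180126 0.25018858 0.06      ]
basecorner [ 0.6059 -0.0062  0.012 ]
basecorner [ 0.5974 -0.1111  0.012 ]
basecorner [ 0.4908 -0.1019  0.012 ]
basecorner [0.4991 0.0053 0.012 ]
mouth px [ 0.55244059 -0.02127476  0.145     ] petri [ 0.53483732 -0.29745986  0.01      ] vial [ 0.37387946 -0.01296968  0.06      ] timer [0.65340234 0.10193604 0.017     ]
cheek end [0.5407323  0.30888982 0.066     ]
cheek end [0.49110083 0.32416905 0.066     ]
cradle -y corner [0.48998039 0.12749446 0.01      ]
cradle -y corner [0.42304291 0.14980603 0.01      ]
```

jog_arm(
  motion=[
    {"dy": 2,"dz": 1,"turn": 0.029},
    {"dy": 3.5,"dz": 1,"turn": 0.029},
    {"dy": 3.5,"dz": 1,"turn": 0.029},
    {"dy": 3.5,"dz": 1,"turn": 0.029},
    {"dy": 3.5,"turn": 0.029},
    {"dy": 3.5,"turn": 0.029},
    {"dy": 3.5,"turn": 0.029},
    {"dy": 3.5,"turn": 0.029},
    {"dy": 3.5,"turn": 0.028},
    {"dy": 3.5,"turn": 0.028},
    {"dy": 3.5,"turn": 0.028},
    {"dy": 3.5,"turn": 0.028},
  ],
  fingers=8.54,
)

```text
validation failed for argument at $.mo...
```

jog_arm(
  motion=[
    {"dy": 3.5,"dx": -0.4},
    {"dy": 3.5,"dx": -0.4},
    {"dy": 3.5,"dx": -0.4},
    {"dy": 3.5,"dx": -0.4},
    {"dy": 3.5,"dx": -0.4,"dz": -1},
    {"dy": 3.5,"dx": -0.4,"dz": -2},
    {"dy": 3,"dx": -0.4,"dz": -2},
    {"dy": 2,"dx": -0.6,"dz": -2},
    {},
    {},
    {},
  ],
)

```text
validation failed for argument at $.mo...
```

Run:
```python
from h import *
s=bot.read_state(); print(s['time'],s['tool_pos'],s['tcp_rot'],s['q'],s['wrist_force'],s['width'])
from scipy.spatial.transform import Rotation as R
m=R.from_rotvec(s['tcp_rot']).as_matrix(); print(np.degrees(np.arctan2(m[1,1],m[0,1])),m[:,2])
```

```text
0.1 [ 0.52815648 -0.41927713  0.23007727] [-2.82729654e+00 -1.36541476e+00  1.33855655e-03] [-7.07893636e-01  2.64704163e-01  1.60522171e+00 -3.89540944e-05
  1.27370622e+00 -3.68993680e-02] [ 0.46191161 -0.44704809 -1.24847559] 0.998814957869741
-38.44448189184483 [-0.00157365  0.00129781 -0.99999792]
```

jog_arm(
  motion=[
    {"dx": 0,"dy": 2,"dz": 1,"turn": 0.029},
    {"dx": 0,"dy": 3.5,"dz": 1,"turn": 0.029},
    {"dx": 0,"dy": 3.5,"dz": 1,"turn": 0.029},
    {"dx": 0,"dy": 3.5,"dz": 1,"turn": 0.029},
    {"dx": 0,"dy": 3.5,"dz": 0,"turn": 0.029},
    {"dx": 0,"dy": 3.5,"dz": 0,"turn": 0.029},
    {"dx": 0,"dy": 3.5,"dz": 0,"turn": 0.029},
    {"dx": 0,"dy": 3.5,"dz": 0,"turn": 0.029},
    {"dx": 0,"dy": 3.5,"dz": 0,"turn": 0.028},
    {"dx": 0,"dy": 3.5,"dz": 0,"turn": 0.028},
    {"dx": 0,"dy": 3.5,"dz": 0,"turn": 0.028},
    {"dx": 0,"dy": 3.5,"dz": 0,"turn": 0.028},
  ],
  fingers=8.54,
)

```text
time: 1.1
tool_pos: [0.528, -0.013, 0.2709]
tcp_rot: [-2.552, -1.831, 0.001]
wrist_force: [0.9, 0.3, 0.0]
width: 0.997
```

jog_arm(
  motion=[
    {"dx": -0.4,"dy": 3.5,"dz": 0,"turn": 0},
    {"dx": -0.4,"dy": 3.5,"dz": 0,"turn": 0},
    {"dx": -0.4,"dy": 3.5,"dz": 0,"turn": 0},
    {"dx": -0.4,"dy": 3.5,"dz": 0,"turn": 0},
    {"dx": -0.4,"dy": 3.5,"dz": -2,"turn": 0},
    {"dx": -0.4,"dy": 3.5,"dz": -3,"turn": 0},
    {"dx": -0.4,"dy": 3.5,"dz": -3,"turn": 0},
    {"dx": -0.6,"dy": 2.3,"dz": -3,"turn": 0},
    {"dx": 0,"dy": 0,"dz": -3,"turn": 0},
    {"dx": 0,"dy": 0,"dz": 0,"turn": 0},
    {"dx": 0,"dy": 0,"dz": 0,"turn": 0},
  ],
)

```text
time: 2.02
tool_pos: [0.4933, 0.2456, 0.135]
tcp_rot: [-2.552, -1.831, 0.009]
wrist_force: [0.4, 0.5, 0.2]
width: 1.0
```

Run:
```python
from h import *
s=bot.read_state(); print(s['time'],s['tool_pos'],s['q'],s['wrist_force'],s['width'])
from scipy.spatial.transform import Rotation as R
m=R.from_rotvec(s['tcp_rot']).as_matrix(); print(np.degrees(np.arctan2(m[1,1],m[0,1])),m[:,2])
im,d=shot('scene','s1'); cv2.imwrite('pics/s1z.png',cv2.resize(im[90:250,110:310],None,fx=4,fy=4)[:,:,::-1])
```

```text
2.0167 [0.49329378 0.24562333 0.13503171] [ 4.16959184e-01  1.15723304e-01  1.96511790e+00 -3.14193309e-04
  1.06669489e+00  7.43160445e-01] [0.39359428 0.54033864 0.19591205] 1.0003537206664543
-18.68172043852431 [-0.00532277 -0.0026585  -0.9999823 ]
```

View pics/s1z.png

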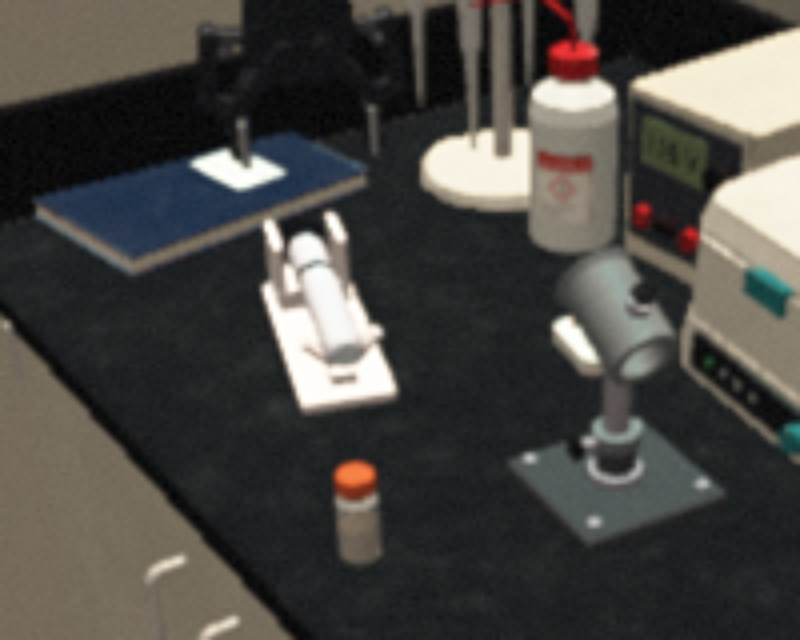

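jog_arm(
  motion=[
    {"dx": 0.05,"dy": 0.85,"dz": -2,"turn": 0},
    {"dx": 0,"dy": 0,"dz": -3,"turn": 0},
    {"dx": 0,"dy": 0,"dz": -3,"turn": 0},
    {"dx": 0,"dy": 0,"dz": -1.9,"turn": 0},
    {"dx": 0,"dy": 0,"dz": -1,"turn": 0},
    {"dx": 0,"dy": 0,"dz": 0,"turn": 0},
    {"dx": 0,"dy": 0,"dz": 0,"turn": 0},
  ],
  fingers=8.54,
)

```text
time: 2.65
tool_pos: [0.4977, 0.2549, 0.03]
tcp_rot: [2.554, 1.828, 0.004]
wrist_force: [1.0, 0.1, 0.8]
width: 1.002
```

jog_arm(
  motion=[
    {"dx": 0,"dy": 0,"dz": 0,"turn": 0},
    {"dx": 0,"dy": 0,"dz": 0,"turn": 0},
    {"dx": 0,"dy": 0,"dz": 0,"turn": 0},
    {"dx": 0,"dy": 0,"dz": 0,"turn": 0},
    {"dx": 0,"dy": 0,"dz": 0,"turn": 0},
    {"dx": 0,"dy": 0,"dz": 0,"turn": 0},
    {"dx": 0,"dy": 0,"dz": 0,"turn": 0},
    {"dx": 0,"dy": 0,"dz": 0,"turn": 0},
    {"dx": 0,"dy": 0,"dz": 0,"turn": 0},
    {"dx": 0,"dy": 0,"dz": 0,"turn": 0},
    {"dx": 0,"dy": 0,"dz": 0,"turn": 0},
    {"dx": 0,"dy": 0,"dz": 0,"turn": 0},
  ],
  fingers=1.5,
  grip_force=40,
)

```text
time: 3.65
tool_pos: [0.4965, 0.2551, 0.0293]
tcp_rot: [2.554, 1.83, 0.002]
wrist_force: [-1.2, -0.9, 5.8]
width: 0.338
```

jog_arm(
  motion=[
    {"dx": 0,"dy": 0,"dz": 1,"turn": 0},
    {"dx": 0,"dy": 0,"dz": 2,"turn": 0},
    {"dx": 0,"dy": 0,"dz": 2.5,"turn": 0},
    {"dx": 0,"dy": 0,"dz": 2.5,"turn": 0},
    {"dx": 1.1,"dy": -2.3,"dz": 2,"turn": 0.04},
    {"dx": 1.1,"dy": -2.3,"dz": 0,"turn": 0.041},
    {"dx": 1.1,"dy": -2.3,"dz": 0,"turn": 0.041},
    {"dx": 1.1,"dy": -2.3,"dz": 0,"turn": 0.041},
    {"dx": 1.1,"dy": -2.3,"dz": 0,"turn": 0.041},
    {"dx": 1.1,"dy": -2.3,"dz": 0,"turn": 0.041},
    {"dx": 0,"dy": 0,"dz": 0,"turn": 0},
    {"dx": 0,"dy": 0,"dz": 0,"turn": 0},
  ],
)

```text
time: 4.65
tool_pos: [0.5619, 0.1157, 0.1281]
tcp_rot: [-2.313, -2.125, 0.001]
wrist_force: [0.8, 0.6, -1.9]
width: 0.332
```

Run:
```python
from h import *
s=bot.read_state(); print(s['time'],s['tool_pos'],s['q'],s['wrist_force'],s['width'])
from scipy.spatial.transform import Rotation as R
m=R.from_rotvec(s['tcp_rot']).as_matrix(); print(np.degrees(np.arctan2(m[1,1],m[0,1])),m[:,2])
im,d=shot('scene','s2'); im2,d2=shot('top','t2')
a=cv2.resize(im[80:240,150:300],None,fx=3.6,fy=3.6); b=cv2.resize(im2[130:240,150:310],None,fx=2.4,fy=2.4)
c=np.zeros((580,800,3),np.uint8); c[:a.shape[0],:540]=a; b=cv2.resize(im2[120:240,190:310],(260,260)); c[:260,540:]=b
cv2.imwrite('pics/z2.png',c[...,::-1])
```

```text
4.65 [0.56194742 0.1157066  0.12810925] [1.59549567e-01 1.61094707e-01 1.92728444e+00 1.93333196e-04
 1.05400879e+00 2.44228626e-01] [ 0.77331142  0.59672404 -1.9327466 ] 0.33198332304062184
-4.857230300809013 [-8.11880166e-04  3.96027324e-05 -9.99999670e-01]
```

View pics/z2.png

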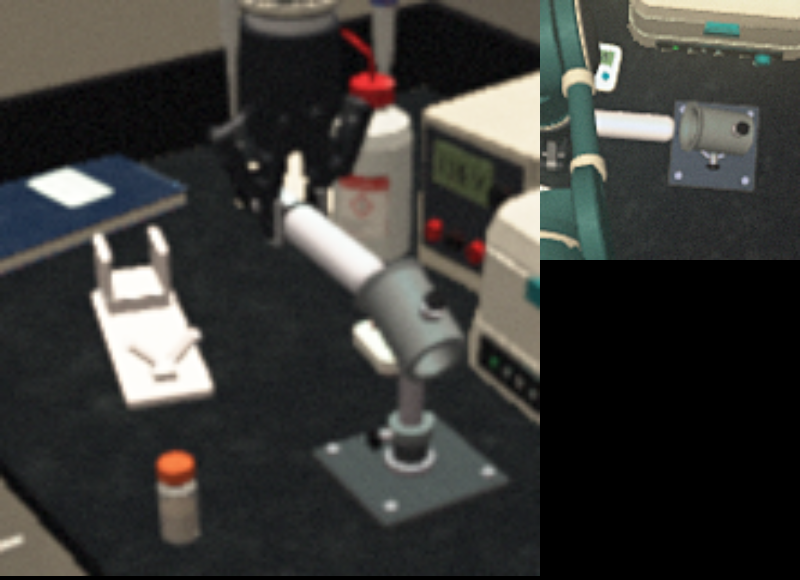

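```bash
cat > tube.py <<'E'
import sys; from h import *; import fit
def tube(tags,y0,y1,z0,z1,x0=.53,x1=.59,tilt=0.):
    for n,tag in tags:
        P=cloud(n,np.load(tag+'.npz')['d']); im=np.load(tag+'.npz')['im'].astype(int)
        k=(P[...,0]>x0)&(P[...,0]<x1)&(P[...,1]>y0)&(P[...,1]<y1)&(P[...,2]>z0)&(P[...,2]<z1)&(im.min(-1)>110)
        Q=P[k]; 
        if len(Q)<20: print(n,'few',len(Q)); continue
        c=Q.mean(0)-[0,0,.01]; v,m,kk=fit.cyl(Q,c,-.082,tilt,.015,1)
        print(n,'axis pt',v[:3].round(4),'yaw,tilt deg',np.degrees(v[3:]).round(1),'res',round(m,5),kk,'y range',np.percentile(Q[:,1],[1,99]).round(4))
E
python3 - <<'E'
from tube import *
tube((('top','t2'),('scene','s2')),.0,.09,.11,.19)
print(ray('top',250.9,178.6,.144))
E
```

```text
top axis pt [0.5541 0.0422 0.142 ] yaw,tilt deg [-4.7  0.4] res 0.00098 399 y range [0.0022 0.0839]
scene axis pt [0.5537 0.0414 0.1399] yaw,tilt deg [-5.1 -0.1] res 0.00073 210 y range [0.0002 0.0886]
[ 0.55201399 -0.00218151  0.144     ]
```

jog_arm(
  motion=[
    {"dx": 0.25,"dy": 0,"dz": 0.35,"turn": 0},
    {"dx": 0,"dy": 0,"dz": 0,"turn": 0},
    {"dx": -0.08,"dy": -1,"dz": 0,"turn": 0},
    {"dx": -0.08,"dy": -1,"dz": 0,"turn": 0},
    {"dx": -0.04,"dy": -0.5,"dz": 0,"turn": 0},
    {"dx": -0.04,"dy": -0.5,"dz": 0,"turn": 0},
    {"dx": -0.04,"dy": -0.5,"dz": 0,"turn": 0},
    {"dx": 0,"dy": 0,"dz": 0,"turn": 0},
  ],
  grip_force=30,
)

```text
time: 5.42
tool_pos: [0.5615, 0.0808, 0.1317]
tcp_rot: [2.312, 2.127, -0.0]
wrist_force: [0.6, 0.5, -2.4]
width: 0.339
```

jog_arm(
  motion=[
    {"dx": 0,"dy": -0.02,"dz": 0.43,"turn": 0},
    {"dx": 0,"dy": -0.03,"dz": 0.43,"turn": 0},
    {"dx": 0,"dy": -0.04,"dz": 0.43,"turn": 0},
    {"dx": 0,"dy": -0.05,"dz": 0.43,"turn": 0},
    {"dx": -0.01,"dy": -0.07,"dz": 0.43,"turn": 0},
    {"dx": -0.01,"dy": -0.08,"dz": 0.43,"turn": 0},
    {"dx": 0,"dy": 0,"dz": 0,"turn": 0},
  ],
)

```text
time: 6.0
tool_pos: [0.5618, 0.0796, 0.1588]
tcp_rot: [-2.311, -2.128, -0.002]
wrist_force: [-1.5, 4.2, -4.3]
width: 0.336
```

Run:
```python
from tube import *
shot('top','t3'); im,d=shot('scene','s3')
tube((('top','t3'),('scene','s3')),-.015,.05,.11,.21,tilt=.2)
cv2.imwrite('pics/z3.png',cv2.resize(im[80:240,170:300],None,fx=3.6,fy=3.6)[...,::-1]); print(bot.read_state()['wrist_force'])
```

```text
top axis pt [0.5549 0.0091 0.1552] yaw,tilt deg [-5.9 13.8] res 0.00089 255 y range [-0.0148  0.0336]
scene axis pt [0.5544 0.0162 0.155 ] yaw,tilt deg [-5.7 13. ] res 0.00086 188 y range [-0.0138  0.0475]
[-0.88993574  5.60886504 -3.20796003]
```

View pics/z3.png

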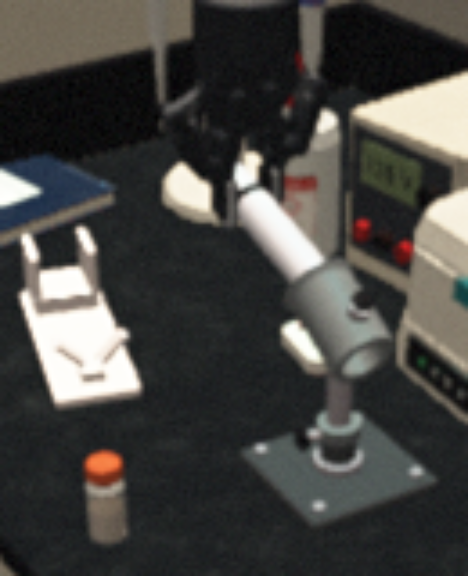

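jog_arm(
  motion=[
    {"dx": -0.04,"dy": -0.12,"dz": 0.4,"turn": 0},
    {"dx": -0.04,"dy": -0.15,"dz": 0.4,"turn": 0},
    {"dx": -0.04,"dy": -0.18,"dz": 0.4,"turn": 0},
    {"dx": -0.04,"dy": -0.2,"dz": 0.3,"turn": 0},
    {"dx": -0.04,"dy": -0.2,"dz": 0.3,"turn": 0},
    {"dx": 0,"dy": 0,"dz": 0,"turn": 0},
    {"dx": 0,"dy": 0,"dz": 0,"turn": 0},
  ],
)

```text
time: 6.68
tool_pos: [0.5598, 0.0704, 0.1756]
tcp_rot: [2.309, 2.128, 0.001]
wrist_force: [1.3, 1.2, -3.5]
width: 0.335
```

Run:
```python
from tube import *
shot('top','t4'); im,d=shot('scene','s4')
tube((('top','t4'),('scene','s4')),-.012,.05,.11,.22,tilt=.35)
print(bot.read_state()['wrist_force'])
```

```text
top axis pt [0.554  0.0067 0.1601] yaw,tilt deg [-3.7 25.6] res 0.00091 171 y range [-0.0101  0.0227]
scene axis pt [0.5541 0.0189 0.1642] yaw,tilt deg [-4.5 24.4] res 0.00098 234 y range [-0.0106  0.0481]
[ 1.84293297  2.26277856 -2.68150795]
```

jog_arm(
  motion=[
    {"dx": 0,"dy": 0,"dz": 0.1,"turn": 0},
    {"dx": -0.04,"dy": -0.45,"dz": -0.21,"turn": 0},
    {"dx": -0.04,"dy": -0.45,"dz": -0.21,"turn": 0},
    {"dx": -0.04,"dy": -0.45,"dz": -0.21,"turn": 0},
    {"dx": -0.04,"dy": -0.45,"dz": -0.21,"turn": 0},
    {"dx": -0.04,"dy": -0.45,"dz": -0.21,"turn": 0},
    {"dx": -0.03,"dy": -0.45,"dz": -0.21,"turn": 0},
    {"dx": 0,"dy": 0,"dz": 0,"turn": 0},
  ],
  grip_force=50,
)

```text
time: 7.45
tool_pos: [0.5566, 0.0425, 0.1633]
tcp_rot: [-2.311, -2.128, 0.002]
wrist_force: [1.0, -0.5, -5.5]
width: 0.332
```

jog_arm(
  motion=[
    {"dx": -0.04,"dy": -0.45,"dz": -0.21,"turn": 0},
    {"dx": -0.04,"dy": -0.45,"dz": -0.21,"turn": 0},
    {"dx": -0.04,"dy": -0.45,"dz": -0.21,"turn": 0},
    {"dx": -0.04,"dy": -0.45,"dz": -0.21,"turn": 0},
    {"dx": -0.03,"dy": -0.45,"dz": -0.21,"turn": 0},
    {"dx": 0,"dy": 0,"dz": 0,"turn": 0},
  ],
)

```text
time: 7.95
tool_pos: [0.5545, 0.0197, 0.1526]
tcp_rot: [-2.311, -2.128, 0.003]
wrist_force: [1.0, 0.3, -6.6]
width: 0.334
```

Run:
```python
from tube import *
shot('top','t5'); im,d=shot('scene','s5')
tube((('top','t5'),('scene','s5')),-.012,.03,.13,.22,tilt=.43)
print(bot.read_state()['wrist_force'])
```

```text
top axis pt [ 0.5492 -0.0037  0.149 ] yaw,tilt deg [-41.7  51.7] res 0.00088 26 y range [-0.0099  0.0016]
scene axis pt [0.5523 0.0058 0.1572] yaw,tilt deg [-6.2 26. ] res 0.00087 124 y range [-0.0115  0.0274]
[ 1.33399014 -1.1303075  -7.75042412]
```

jog_arm(
  motion=[
    {"dx": -0.04,"dy": -0.5,"dz": -0.23,"turn": 0},
    {"dx": -0.04,"dy": -0.5,"dz": -0.23,"turn": 0},
    {"dx": -0.04,"dy": -0.5,"dz": -0.23,"turn": 0},
    {"dx": -0.04,"dy": -0.5,"dz": -0.23,"turn": 0},
    {"dx": 0,"dy": 0,"dz": 0,"turn": 0},
    {"dx": 0,"dy": 0,"dz": 0,"turn": 0},
  ],
)

```text
time: 8.55
tool_pos: [0.5529, 0.0003, 0.1434]
tcp_rot: [-2.31, -2.128, 0.003]
wrist_force: [0.2, -0.0, -8.6]
width: 0.329
```

jog_arm(
  motion=[
    {"dx": 0,"dy": 0,"dz": 0,"turn": 0},
    {"dx": 0,"dy": 0,"dz": 0,"turn": 0},
    {"dx": 0,"dy": 0,"dz": 0,"turn": 0},
    {"dx": 0,"dy": 0,"dz": 0,"turn": 0},
    {"dx": 0,"dy": 0,"dz": 0,"turn": 0},
    {"dx": 0,"dy": 0,"dz": 0,"turn": 0},
    {"dx": 0,"dy": 0,"dz": 0,"turn": 0},
    {"dx": 0,"dy": 0,"dz": 0,"turn": 0},
  ],
  fingers=5.5,
)

```text
time: 9.22
tool_pos: [0.5537, 0.0009, 0.1444]
tcp_rot: [2.31, 2.129, 0.0]
wrist_force: [-0.1, 0.2, -0.4]
width: 0.643
```

jog_arm(
  motion=[
    {"dx": 0,"dy": 0,"dz": 1.5,"turn": 0},
    {"dx": 0,"dy": 0,"dz": 3,"turn": 0},
    {"dx": 0.1,"dy": 1.5,"dz": 3,"turn": 0},
    {"dx": 0.1,"dy": 3,"dz": 2,"turn": 0},
    {"dx": 0.1,"dy": 3,"dz": 2,"turn": 0},
    {"dx": 0,"dy": 0,"dz": 0,"turn": 0},
    {"dx": 0,"dy": 0,"dz": 0,"turn": 0},
  ],
)

```text
time: 9.8
tool_pos: [0.5577, 0.0772, 0.2611]
tcp_rot: [2.306, 2.13, 0.004]
wrist_force: [0.0, -0.5, -0.6]
width: 0.646
```

Run:
```python
from tube import *
print(bot.read_state()['wrist_force'],bot.read_state()['time'])
im2,d=shot('top','t6'); im,d=shot('scene','s6')
tube((('top','t6'),('scene','s6')),-.012,.03,.13,.22,tilt=.43)
c=np.hstack([cv2.resize(im[110:210,220:300],(400,500)),cv2.resize(im2[130:230,210:290],(400,500))])
cv2.imwrite('pics/z6.png',c[...,::-1])
```

```text
[ 0.0080269  -0.48165595 -0.55237124] 9.8
top axis pt [0.5545 0.0137 0.162 ] yaw,tilt deg [-5.4 25.8] res 0.0009 178 y range [-0.01    0.0298]
scene axis pt [0.5538 0.0125 0.16  ] yaw,tilt deg [-5.4 26.9] res 0.00089 145 y range [-0.011   0.0293]
```

View pics/z6.png

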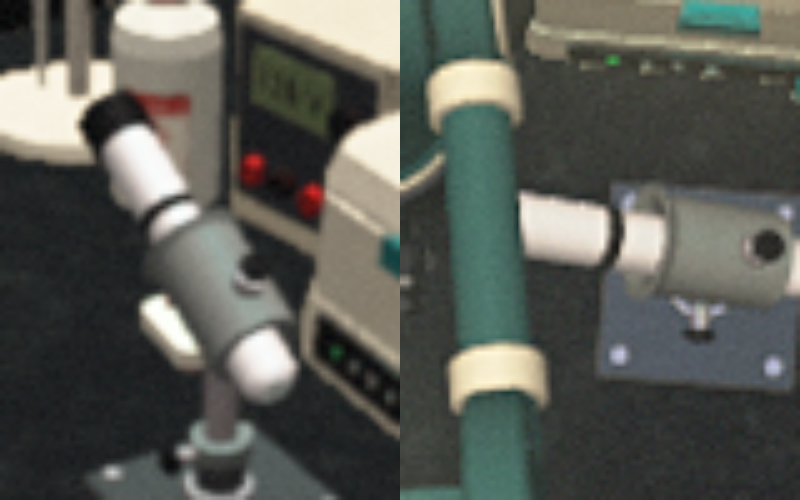

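```bash
cat > ax.py <<'E'
from h import *
M=np.array([.5513,-.0229,.1465]); yw=-.084; c25,s25=np.cos(np.radians(25)),np.sin(np.radians(25))
b=np.array([-np.sin(yw)*c25,np.cos(yw)*c25,s25])
def ana(n,tag,zb):
    z=np.load(tag+'.npz'); P=cloud(n,z['d'])-M-[0,0,zb]; g=z['im'].astype(int).max(-1)
    u=P@b*1000; r=np.linalg.norm(P-(P@b)[...,None]*b,axis=-1)*1000
    ok=(z['d']>0)&(u>-130)&(u<110)
    q=lambda k,p:(int(k.sum()),np.percentile(u[k],p).round(1) if k.sum() else None)
    print(n,'rim r>26.5',q(ok&(r>26.5)&(r<31)&(u>-20)&(u<15),[2,25,50,75,98]))
    print('  sleeve low end',q(ok&(r>21)&(r<27)&(u<-40)&(u>-100),[1,3,10]))
    print('  band',q(ok&(r<18)&(g<90)&(u>3)&(u<45),[5,25,50,75,95]), ' cap',q(ok&(r<21)&(g<70)&(u>50),[2,5,10,50,98]))
    k=ok&(r<18)&(g>110)&(u>-125)&(u<-60); print('  lens',q(k,[1,3,10]))
    # brightness profile along the tube, near its visible ridge
    for lo in range(-8,40,2):
        k=ok&(r<18)&(u>=lo)&(u<lo+2); print(f'{lo}:{np.median(g[k]) if k.any() else 0:.0f}',end=' ')
    print()
E
python3 - <<'E'
from ax import *
ana('top','t6',-.0005); ana('scene','s6',-.0025)
E
```

```text
top rim r>26.5 (41, array([-17.7,   1. ,   2.5,   3.3,   4.6]))
  sleeve low end (137, array([-66.7, -65.8, -63.9]))
  band (34, array([20.5, 22.7, 24.1, 25.7, 30.8]))  cap (5, array([ 99.1,  99.1,  99.2, 100. , 100.3]))
  lens (51, array([-90.5, -89.6, -86.7]))
-8:140 -6:0 -4:101 -2:200 0:238 2:232 4:233 6:234 8:231 10:228 12:231 14:237 16:232 18:202 20:86 22:36 24:61 26:116 28:183 30:248 32:235 34:228 36:234 38:234 
scene rim r>26.5 (52, array([-17.1,  -5.4,  -2.6,  -0.7,   1.5]))
  sleeve low end (178, array([-70. , -69.5, -68.5]))
  band (25, array([17.7, 20.3, 23.2, 24.6, 30.6]))  cap (86, array([70.1, 73.2, 74.1, 82.9, 93.6]))
  lens (127, array([-93.4, -93. , -91.7]))
-8:0 -6:0 -4:0 -2:0 0:0 2:0 4:0 6:0 8:211 10:209 12:244 14:239 16:231 18:144 20:58 22:42 24:84 26:195 28:187 30:216 32:250 34:201 36:249 38:237
```

jog_arm(
  motion=[
    {"dx": -0.1,"dy": -2,"dz": 0,"turn": 0},
    {"dx": -0.1,"dy": -2,"dz": 0,"turn": 0},
    {"dx": -0.07,"dy": -1.77,"dz": -1,"turn": 0},
    {"dx": 0,"dy": 0,"dz": -2.8,"turn": 0},
    {"dx": 0,"dy": 0,"dz": -3,"turn": 0},
    {"dx": 0,"dy": 0,"dz": -2.5,"turn": 0},
    {"dx": 0,"dy": 0,"dz": -1.5,"turn": 0},
    {"dx": 0,"dy": 0,"dz": 0,"turn": 0},
    {"dx": 0,"dy": 0,"dz": 0,"turn": 0},
    {"dx": 0,"dy": 0,"dz": 0,"turn": 0},
  ],
  fingers=6,
)

```text
time: 10.73
tool_pos: [0.5542, 0.0176, 0.1516]
tcp_rot: [2.311, 2.127, -0.0]
wrist_force: [0.4, -0.1, 0.6]
width: 0.699
```

jog_arm(
  motion=[
    {"dx": 0,"dy": 0.1,"dz": 0.05,"turn": 0},
    {"dx": 0,"dy": 0,"dz": 0,"turn": 0},
    {"dx": 0,"dy": 0,"dz": 0,"turn": 0},
    {"dx": 0,"dy": 0,"dz": 0,"turn": 0},
    {"dx": 0,"dy": 0,"dz": 0,"turn": 0},
    {"dx": 0,"dy": 0,"dz": 0,"turn": 0},
    {"dx": 0,"dy": 0,"dz": 0,"turn": 0},
    {"dx": 0,"dy": 0,"dz": 0,"turn": 0},
    {"dx": 0,"dy": 0,"dz": 0,"turn": 0},
    {"dx": 0,"dy": 0,"dz": 0,"turn": 0},
  ],
  fingers=1.5,
  grip_force=70,
)

```text
time: 11.57
tool_pos: [0.5552, 0.0195, 0.1532]
tcp_rot: [2.309, 2.127, 0.004]
wrist_force: [0.6, 1.3, 5.8]
width: 0.324
```

jog_arm(
  motion=[
    {"dx": -0.03,"dy": -0.36,"dz": -0.17,"turn": 0},
    {"dx": -0.03,"dy": -0.36,"dz": -0.17,"turn": 0},
    {"dx": -0.03,"dy": -0.36,"dz": -0.17,"turn": 0},
    {"dx": -0.03,"dy": -0.36,"dz": -0.17,"turn": 0},
    {"dx": -0.03,"dy": -0.37,"dz": -0.17,"turn": 0},
    {"dx": 0,"dy": 0,"dz": 0,"turn": 0},
    {"dx": 0,"dy": 0,"dz": 0,"turn": 0},
  ],
)

```text
time: 12.15
tool_pos: [0.5543, 0.0017, 0.1447]
tcp_rot: [2.309, 2.127, 0.006]
wrist_force: [1.9, 2.7, 5.1]
width: 0.325
```

Run:
```python
from ax import *
im2,d=shot('top','t7'); im,d=shot('scene','s7')
ana('top','t7',-.0005); ana('scene','s7',-.0025)
c=np.hstack([cv2.resize(im[110:210,220:300],(400,500)),cv2.resize(im2[130:230,210:290],(400,500))])
cv2.imwrite('pics/z7.png',c[...,::-1])
```

```text
top rim r>26.5 (31, array([-4.7,  0.7,  2.3,  3.1,  5.2]))
  sleeve low end (87, array([-66.9, -65.8, -64.5]))
  band (6, array([3.2, 3.7, 5.2, 6.2, 7.2]))  cap (56, array([64.9, 66.9, 68.5, 79.3, 81. ]))
  lens (127, array([-108.4, -106.8, -102.3]))
-8:103 -6:0 -4:105 -2:144 0:117 2:38 4:41 6:64 8:117 10:0 12:0 14:0 16:0 18:0 20:0 22:0 24:0 26:0 28:0 30:0 32:0 34:0 36:0 38:0 
scene rim r>26.5 (56, array([-16.2,  -5.3,  -2.6,  -0.8,   1.8]))
  sleeve low end (185, array([-69.6, -69.2, -68.2]))
  band (8, array([12.5, 14.1, 16.5, 18.5, 28. ]))  cap (6, array([52.1, 52.6, 53.4, 56.9, 75.4]))
  lens (208, array([-113.3, -112.5, -109.9]))
-8:0 -6:0 -4:0 -2:0 0:0 2:0 4:0 6:0 8:195 10:236 12:207 14:194 16:244 18:239 20:244 22:245 24:246 26:250 28:251 30:187 32:250 34:249 36:250 38:250
```

View pics/z7.png

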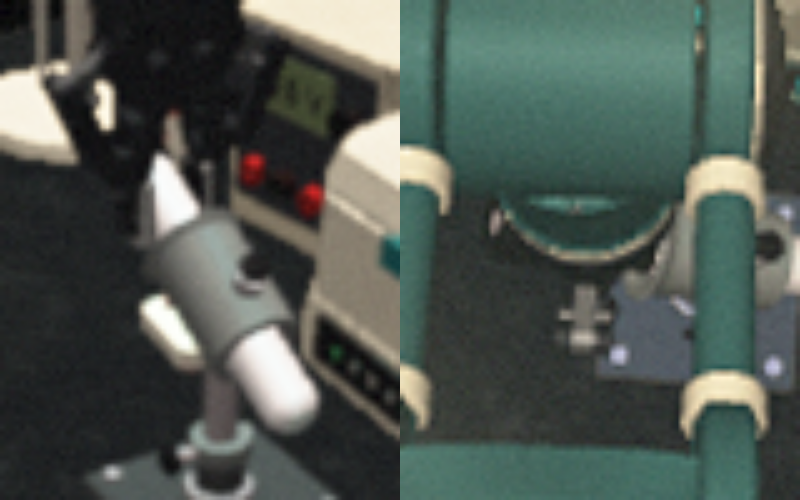

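jog_arm(
  motion=[
    {"dx": -0.01,"dy": -0.14,"dz": -0.06,"turn": 0},
    {"dx": 0,"dy": 0,"dz": 0,"turn": 0},
    {"dx": 0,"dy": 0,"dz": 0,"turn": 0},
  ],
)

```text
time: 12.5
tool_pos: [0.5542, 0.0008, 0.1444]
tcp_rot: [2.309, 2.127, 0.007]
wrist_force: [0.6, 4.7, 6.6]
width: 0.327
```

jog_arm(
  motion=[
    {"dx": 0,"dy": 0,"dz": 0,"turn": 0},
    {"dx": 0,"dy": 0,"dz": 0,"turn": 0},
    {"dx": 0,"dy": 0,"dz": 0,"turn": 0},
    {"dx": 0,"dy": 0,"dz": 0,"turn": 0},
    {"dx": 0,"dy": 0,"dz": 0,"turn": 0},
    {"dx": 0,"dy": 0,"dz": 0,"turn": 0},
    {"dx": 0,"dy": 0,"dz": 0,"turn": 0},
    {"dx": 0,"dy": 0,"dz": 0,"turn": 0},
  ],
  fingers=6,
)

```text
time: 13.17
tool_pos: [0.5522, -0.0003, 0.1425]
tcp_rot: [-2.311, -2.128, 0.0]
wrist_force: [0.1, -0.0, -0.2]
width: 0.705
```

jog_arm(
  motion=[
    {"dx": 0,"dy": 0,"dz": 1.5,"turn": 0},
    {"dx": 0,"dy": 0,"dz": 3,"turn": 0},
    {"dx": 0,"dy": 0,"dz": 3,"turn": 0},
    {"dx": 0,"dy": 1,"dz": 3,"turn": 0},
    {"dx": -0.5,"dy": 3,"dz": 2,"turn": 0},
    {"dx": -0.5,"dy": 3.5,"dz": 0,"turn": 0},
    {"dx": -0.5,"dy": 3.5,"dz": 0,"turn": 0},
    {"dx": -0.5,"dy": 3.5,"dz": 0,"turn": 0},
    {"dx": -0.5,"dy": 3.5,"dz": 0,"turn": 0},
    {"dx": 0,"dy": 0,"dz": 0,"turn": 0},
    {"dx": 0,"dy": 0,"dz": 0,"turn": 0},
  ],
)

```text
time: 14.08
tool_pos: [0.5269, 0.1814, 0.2676]
tcp_rot: [2.307, 2.133, -0.0]
wrist_force: [-0.2, -0.2, -0.6]
width: 0.698
```

Run:
```python
from ax import *
im2,d=shot('top','t8'); im,d=shot('scene','s8')
ana('top','t8',-.0005); ana('scene','s8',-.0025)
c=np.hstack([cv2.resize(im[130:190,225:285],(400,400),interpolation=2),cv2.resize(im2[150:210,230:290],(400,400),interpolation=2)])
cv2.imwrite('pics/z8.png',c[...,::-1])
```

```text
top rim r>26.5 (45, array([-10.3,  -1.9,   2.1,   3.4,   4.3]))
  sleeve low end (140, array([-66.5, -65.8, -64.3]))
  band (15, array([ 3.2,  3.7,  4.9,  6.9, 30.8]))  cap (192, array([55.9, 56.9, 58.7, 71. , 80. ]))
  lens (130, array([-109.8, -107.4, -103. ]))
-8:103 -6:0 -4:144 -2:112 0:60 2:37 4:72 6:163 8:209 10:232 12:230 14:234 16:231 18:233 20:221 22:230 24:233 26:230 28:232 30:200 32:233 34:216 36:232 38:228 
scene rim r>26.5 (65, array([-18.6,  -9.7,  -3.3,  -1. ,   1.6]))
  sleeve low end (187, array([-69.8, -69.2, -68.3]))
  band (6, array([15.5, 20.5, 27.6, 31.1, 35.7]))  cap (100, array([51.3, 51.8, 53.8, 62.6, 73.6]))
  lens (215, array([-114. , -113.4, -110.5]))
-8:0 -6:0 -4:0 -2:0 0:0 2:0 4:0 6:0 8:196 10:232 12:237 14:199 16:250 18:230 20:245 22:230 24:222 26:240 28:224 30:238 32:241 34:249 36:206 38:242
```

View pics/z8.png

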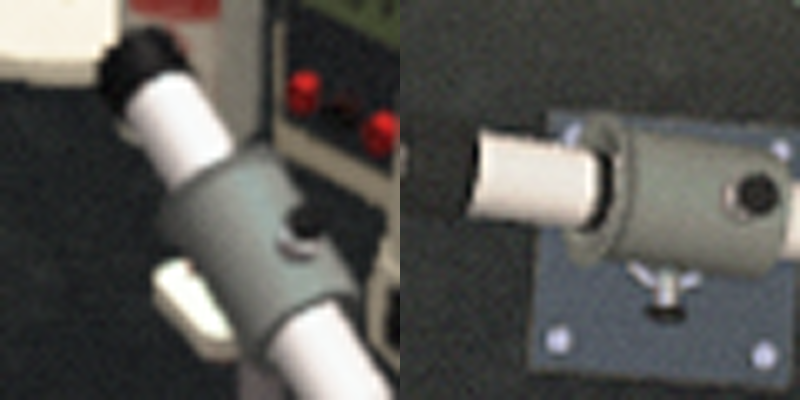

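Run:
```python
from h import *
a=np.load('top0.npz')['im'].astype(int); b=np.load('t8.npz')['im'].astype(int)
for n,(u,v) in dict(petri=(360,191),vial=(256,252),timer=(213,150)).items():
    s=np.s_[v-16:v+17,u-18:u+19]; print(n,abs(a[s]-b[s]).mean().round(1))
s=bot.read_state(); print(s['time'],s['wrist_force'],s['joint_vel'].round(3)); print(bot.finish_job())
```

```text
petri 3.5
vial 4.1
timer 3.0
14.1833 [-0.53444786 -0.18747786  0.82889441] [-0.024 -0.003  0.003  0.002  0.001  0.001]
the job is handed in; nothing more can be done
None
```

I took the tube from its cradle, slid it lens end first into the sloping sleeve, and let go. It stayed there by itself, held by the sleeve's brake. I handed the job in at 14.2 s with the gripper clear.

How it went: I gripped the tube at its free middle and put the level lens end about 15 mm into the mouth. Raising the grip then tipped the tube to 25°. I slid it past the brake, took a new grip nearer the tail, pushed the rest of the way and released it.

Last checks:
- **Depth:** the band's middle lies on the rim to within about 1.5 mm, against the 4 mm allowed. The readings did not quite agree:

| Reading | Result |
|---|---|
| Top view, outer edge of band | about 0.5 mm past to on target |
| Scene view, lens sticking out 44.2 mm (45 wanted) | about 0.8 mm short |
| Scene view, edge of tail cap | about 1.3 mm short |
| Top view, lens sticking out 43.3 mm (45 wanted) | about 1.7 mm short |

- **Camera disagreement:** the two views place the sleeve about 3 mm apart along its axis. I therefore judged depth relative to the sleeve within each picture.
- **Alignment:** before the last 21 mm push, the camera fits gave a tilt of 26–27° against the bore's 25° and a yaw within 1° of the stand's. I did not fit it again afterwards.
- **Petri dish, vial and timer:** the first and last top pictures match at all three to within image noise, so nothing was visibly moved.

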